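Load a clean filter cassette through the dust flaps of the bench extractor

ROBOT

A 6-joint arm with a two-finger parallel gripper is mounted at the origin on a cart in front of the work surface, level with it; the furniture and walls round the work are solid. World frame = base frame: x ahead of the robot, y to its left, z up, the work surface at z = 0. Lengths are in m, angles in degrees, forces in N, time in s.
With the tool pointing down it reaches from about 0.275 to 0.875 m from the base axis. Payload 12.5 kg.
Tool frame: the origin (TCP) lies midway between the tips of the shut fingers; the grasp point (between the pads) lies 19 mm behind it; z points along the fingers, y is the line along which they close (so a half turn about z gives the same grasp; the last joint's range is limited). The gripper opens to 85 mm and grips with 20 to 120 N. Pads are 22 mm wide; open, the fingers measure 114 mm over their backs; the gripper's body (76 mm by 85 mm) begins 54 mm behind the grasp point. The pads swing forward as they close: fully open they stand 13 mm farther back than shut.
Start: joints at [65.856, 20.094, 94.641, -0, 65.266, -4.847], TCP at [0.182, 0.519, 0.231] pointing down, gripper open.
Joint ranges: [-157.81, 157.81], [-45, 120.19], [0.68, 151.7], [-89.99, 269.99], [4.06, 180], [-164.3, 164.3]. Speed limits (degrees/s): [127.2, 127.2, 159.86, 180, 180, 180].

INTERFACE

Orientations are given as [roll, pitch, yaw] about the fixed x, y, z axes, in that order (R = Rz(yaw) Ry(pitch) Rx(roll)).
In Python, from bench import r gives the robot as it stands. The module is installed in compiled form; this text tells all that it offers.
- The arm moves only by the shell command python3 -m pendant 'ROWS' [OPENING]. ROWS is JSON, a list of rows, each a list of 2 entries, a list of its own where there are three numbers: the shift along the tool's x, y, z in cm, then the turn, a rotation vector about the tool's x, y, z in degrees. A call has 1 to 8 rows; each row is the pose to reach, as a shift and turn from the pose commanded when the call began, along the tool's axes at that moment; what a row does not reach only later rows make up. A row lasts 1/8 s, in which the tool goes at most 62.5 mm and 10.7 degrees, less where a joint would pass 70% of its speed; a pose out of reach is approached as far as the arm can. A call with a gripper value outside its range is refused whole. OPENING is the opening, from -1 (shut) to 1 (fully open), so that 0 is half open, set as the call begins (- or left out, the last holds). The fingers move at their own pace and stop on an object; the grip force is fixed at half the most. Time passes only in rows, so rows that repeat a pose let the fingers close. It gives the time, the measured TCP pose, the force, the opening and the grip force at its end, in the units of the state.
- r.sense(): the state, without advancing time (a new reading comes with each control period).
- r.get_image(name): name is "side" or "top" or "wrist"; returns the picture (384x512x3 uint8, red, green, blue); there is no depth.
- r.camera_params(name): a dict with "K" (3x3 intrinsics, pixels), "rvec" (rotation vector, rad) and "tvec" (3), from world to camera coordinates, as OpenCV has them. Camera axes: x right, y down, z forward; pixel columns grow to the right and rows downward; lengths in m; the calibration is good to about 2 mm. A picture is of the moment at which its call begins: read the wrist's pose just before it. camera_params takes no time and is no camera call; for the wrist camera it gives the pose at the moment of the call.
- r.hand_in(): hands the job in; it is judged then, once.
The state is a dict: "time_s": time; "q": joint angles; "joint_vel": joint speeds; "joint_efforts": joint torques, N m; "ee_pos": TCP position; "eef_rot": TCP orientation; "ft_force": force on the tool from outside, world axes, zero at the start; "torque": the same for the moment, N m; "finger_gap": finger opening in m; "grip_force": force on a finger pad.
Only numpy, scipy, OpenCV 4.12 (cv2) and the standard library are available. Lean on these libraries where they do the work, as an engineer would, in place of code of your own. Each camera call takes 0.05 s, during which the arm holds its last target. There are 200 camera calls.

TASK

Put the blue filter cassette into the white bench dust extractor: push it straight down through the two spring dust flaps in the top and press until it clicks under its catches and stays clamped on its seal when you let go. Press gently, only as hard as the click needs, because a shove crushes the seal; then draw the gripper out so that both flaps spring shut over the cassette, and leave the other things on the bench where they are.

Things in the scene. Friction and masses are not known exactly. Their poses are not given: they have to be found in the camera images.
- cassette: Blue plastic filter cassette with white pleats, standing upright and loose on the bench. Body 40 mm thick (its x) x 84 mm wide (its y) x 62 mm tall, with a ribbed pull tab on the middle of its top, 12 mm thick (x) x 36 mm wide (y) x 22 mm tall, 84 mm overall height. Origin at the centre of the underside, z up. About 0.15 to 0.31 kg. The same either way round: it may go in turned by 180 degrees.
- extractor: White bench dust extractor fixed to the bench, black louvres front and back, black bezel on top; 120 mm (its x, front to back) x 160 mm (its y) x 145 mm high. Origin at the centre of the underside, z up. The cassette goes in upright with its y along the extractor's y.
- mouth (a point): Centre of the mouth in the top of the extractor, at the height of the bezel's top (145 mm above the bench); the opening measures 68 mm (extractor x) x 96 mm (extractor y). Same axes as the extractor.
- guides (a point): Centre of the guides' upper end, on the mouth's axis, 62 mm below the mouth. From here down metal guides leave the cassette 1.5 mm each side in x and y. Sloped lead-ins above: in y from 8 to 45 mm below the mouth, in x from 42 to 62 mm. Two hidden spring catches at the y ends rub on the cassette's ends (2 to 8 N in all) once its underside is 28 mm below the mouth.
- flap_front (a joint): Angle in rad of the grey spring flap over the extractor's -x half of the mouth: 0 shut (level, 5 mm below the rim), 1.5 hanging open. 31 mm long with a free roller along its edge, hinged along y at x = -32 mm, swings downward only; its edge resists with about 1.5 N shut, 3 N open, and it shuts by itself.
- flap_back (a joint): The same for the flap at the extractor's +x side, hinged at x = +32 mm.
- seal (a joint): Travel in m of the sprung seal plate under the cassette: 0 untouched (102 to 115 mm below the mouth, set differently on each unit), pushing back 3 N; at 0.0045 (6.6 N) the catches snap over the body's shoulders and hold it there, tab top then 22 to 36 mm below the mouth; at 0.007 (8.6 N) it stops hard. More than 30 N between cassette and extractor crushes the seal.
- tile_stack: Bystander: stack of fired test tiles, 47 x 65 x 28 mm, loose, origin at the centre of the underside. Leave it.
- former: Bystander: small turned wooden former, 47 mm diameter, 52 mm tall, loose, origin at the centre of the underside. Leave it.
- tin: Bystander: round green and white tin, 62 mm diameter, 18 mm tall, loose, origin at the centre of the underside. Leave it.
Things that resemble listed ones, but are neither listed nor needed, are in the scene too. There is more than one size of the cassette; the job needs the smaller.

How it is judged (in metres and radians):
On the way, in this order (a step that is already met when the one before it is completed fails the run):
1. the cassette is upright in the mouth and holds both flaps open (value of joint each of flap_front, flap_back above 0.6 rad and z of cassette in the frame of mouth below -0.02 m and horizontal distance between cassette and mouth below 0.015 m and angle between cassette's own z axis and vertical below 0.2 rad), for 0.05 s.
2. the cassette has been pressed down past its catches (value of joint seal above 0.004 m and horizontal distance between cassette and mouth below 0.006 m), for 0.1 s.
At the end, for the whole second after the job is handed in: The cassette stands upright (within 0.08 rad) and at rest in the extractor, within 6 mm of the mouth's axis, its underside more than 100 mm below the mouth; its catches hold the seal plate pressed down 4 to 6 mm with nobody pushing; both flaps are shut over it (less than 0.1 rad) (all of step 2 and value of joint seal below 0.006 m and value of joint each of flap_front, flap_back below 0.1 rad and z of cassette in the frame of mouth below -0.1 m and angle between cassette's own z axis and vertical below 0.08 rad and linear speed of cassette below 0.02 m/s); the robot touches nothing.
It fails at once if the cassette is forced against the extractor with more than 30 N (contact force between cassette and extractor above 30 N).
It fails at once if the tile stack is moved more than 20 mm (distance of tile_stack from where it was at the start of the episode above 0.02 m).
It fails at once if the wooden former is moved more than 20 mm (distance of former from where it was at the start of the episode above 0.02 m).
It fails at once if the tin is moved more than 20 mm (distance of tin from where it was at the start of the episode above 0.02 m).
It also fails if it takes over 48 s, if anything falls off the work surface, if the arm or the gripper's body presses on something with over 40 N, if the wrist force passes 120 N, or if a joint passes its speed limit or range.

## Working session

There is one attempt and no reset: what is moved stays moved. The work goes in short steps, Python scripts to look and compute and a shell command to move; the robot and the scene stay as the last step left them, time stands still between calls to the robot, and variables do not carry over. Pictures are saved under pics/ and viewed, at most 10 in all, crops included, and the job is handed in when it is done.

```bash
mkdir -p pics
python3 - <<'E'
from bench import r
import cv2,numpy as np
s=r.sense();print(s)
ims=[]
for n in("side","top","wrist"):
    im=r.get_image(n);cv2.imwrite(f"pics/{n}0.png",im[:,:,::-1]);print(n,r.camera_params(n))
E
```

```text
{'time_s': 0.0, 'q': array([ 6.58553337e+01,  2.01253765e+01,  9.46779968e+01, -2.37665217e-04,
        6.52642491e+01, -4.84575295e+00]), 'joint_vel': array([-0.03679397, -0.04296666, -0.05622165,  0.03837704,  0.07910474,
       -0.02077253]), 'joint_efforts': array([-9.41186772e-04, -5.06109881e+01, -2.91412032e+01, -2.30686073e-04,
        4.47474144e-03, -8.18978549e-06]), 'ee_pos': array([0.18159945, 0.51880089, 0.23074154]), 'eef_rot': array([-1.79932601e+02, -5.49732894e-03,  1.60701183e+02]), 'ft_force': array([0.47020519, 0.54136819, 0.28381274]), 'torque': array([ 0.04091125,  0.03163278, -0.02487244]), 'grip_force': 0.0, 'finger_gap': 0.08527801227036609}
side {'K': array([[494.87207297,   0.        , 259.3244725 ],
       [  0.        , 494.87207297, 193.36833013],
       [  0.        ,   0.        ,   1.        ]]), 'rvec': array([ 1.93296806, -0.40358246,  0.28883513]), 'tvec': array([-0.56096041,  0.11149995,  1.32701652])}
top {'K': array([[492.67602315,   0.        , 261.54034741],
       [  0.        , 492.67602315, 192.74201025],
       [  0.        ,   0.        ,   1.        ]]), 'rvec': array([ 2.20231382, -2.15543985,  0.09837313]), 'tvec': array([-0.15129965,  0.53934998,  1.41740205])}
wrist {'K': array([[281.71241701,   0.        , 252.68133818],
       [  0.        , 281.71241701, 194.8853632 ],
       [  0.        ,   0.        ,   1.        ]]), 'rvec': array([-2.3544282 , -1.66917562, -0.25256612]), 'tvec': array([-0.55002504, -0.03668173,  0.37956538])}
```

View pics/top0.png

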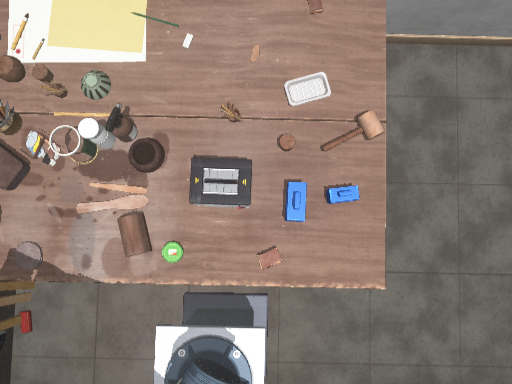

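View pics/side0.png

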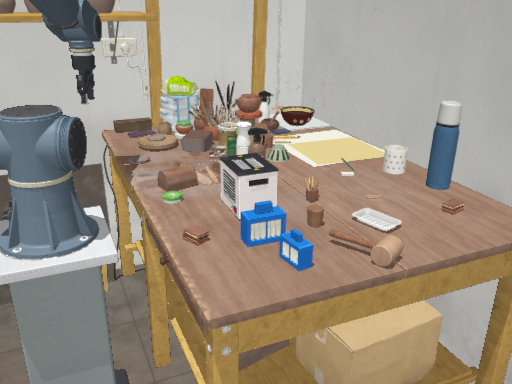

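The top view shows the small cassette at about (343,193) and the larger one at (296,200). The extractor's bezel is at (221,181), long side along image x. The side view agrees with this.

```bash
cat > h.py <<'E'
import cv2,numpy as np
from scipy.spatial.transform import Rotation as R
def cast(p,uv,z):
    Rm=cv2.Rodrigues(p["rvec"])[0];c=-Rm.T@p["tvec"]
    uv=np.asarray(uv,float).reshape(-1,2)
    d=(np.linalg.inv(p["K"])@np.c_[uv,np.ones(len(uv))].T).T@Rm
    return c+d*((z-c[2])/d[:,2])[:,None]
def rect(p,mask,z):
    """min-area rectangle in mm on plane z of the mask's largest blob"""
    cs=cv2.findContours(mask.astype(np.uint8),cv2.RETR_EXTERNAL,cv2.CHAIN_APPROX_NONE)[0]
    c=max(cs,key=cv2.contourArea)
    w=cast(p,c,z)[:,:2]*1000
    return cv2.minAreaRect(w.astype(np.float32)),cv2.boundingRect(c)
def blobs(mask,amin):
    n,l,s,c=cv2.connectedComponentsWithStats(mask.astype(np.uint8))
    return [(l==i,c[i],s[i]) for i in range(1,n) if s[i][4]>=amin]
E
python3 - <<'E'
from h import *
from bench import r
p=r.camera_params("top");im=cv2.imread("pics/top0.png");hsv=cv2.cvtColor(im,cv2.COLOR_BGR2HSV);H,S,V=cv2.split(hsv)
blue=(H>100)&(H<125)&(S>150)&(V>100); blue[:150]=0
for m,c,s in blobs(blue,100): print("blue",c,s,rect(p,m,.062))
dark=(V<75); roi=np.zeros_like(dark);roi[150:212,185:258]=1
print("bezel",rect(p,dark&roi,.145))
y=(H>20)&(H<35)&(S>120)&roi
for m,c,s in blobs(y,3): print("yellow",c,s,cast(p,c,.145))
g=(V>110)&(S<60)&roi
for m,c,s in blobs(g,20): print("grey",c,s,rect(p,m,.14))
print("C",(-cv2.Rodrigues(p["rvec"])[0].T@p["tvec"]))
big=np.hstack([cv2.resize(im[145:215,183:258],None,fx=6,fy=6,interpolation=2),cv2.resize(im[170:220,315:370],None,fx=6,fy=6,interpolation=2).copy()[:420][:300].repeat(1,0) if 0 else cv2.copyMakeBorder(cv2.resize(im[170:220,315:370],None,fx=6,fy=6,interpolation=2),0,120,0,0,0)])
cv2.imwrite("pics/crop1.png",big)
E
```

```text
blue [295.75415896 196.78743068] [286 182  21  35 541] (((523.4313354492188, -237.25149536132812), (54.22335433959961, 98.8226547241211), 87.92674255371094), (286, 182, 21, 35))
blue [343.90364583 193.984375  ] [329 186  30  17 384] (((541.0089111328125, -373.1287841796875), (41.01940155029297, 82.60679626464844), 7.947745323181152), (329, 186, 30, 17))
bezel (((559.8292236328125, -28.631301879882812), (8.093300819396973, 83.14064025878906), 1.2497164011001587), (205, 180, 32, 4))
yellow [196.26666667 179.86666667] [195 178   4   5  15] [[0.56281397 0.03646043 0.145     ]]
yellow [245.  181.5] [245 179   1   6   6] [[ 0.56126132 -0.09430849  0.145     ]]
yellow [243.  181.5] [243 180   1   4   4] [[ 0.56114425 -0.08894529  0.145     ]]
grey [237.86904762 153.60119048] [221 150  31  10 168] (((634.7291870117188, -68.00643920898438), (24.60991859436035, 81.23662567138672), 1.2678630352020264), (221, 150, 31, 10))
grey [220.21502591 181.15284974] [202 168  37  27 772] (((561.317138671875, -26.96844482421875), (95.05848693847656, 69.87562561035156), 88.85234832763672), (202, 168, 37, 27))
grey [216.25757576 205.32575758] [193 203  46   5 132] (((495.5706481933594, -16.527935028076172), (120.90425109863281, 8.743769645690918), 88.74393463134766), (193, 203, 46, 5))
grey [245.5        205.96428571] [240 205  11   4  28] (((494.4153137207031, -95.77558135986328), (8.054131507873535, 26.818622589111328), 1.237496256828308), (240, 205, 11, 4))
C [ 0.41799799 -0.13555808  1.45935611]
```

View pics/crop1.png

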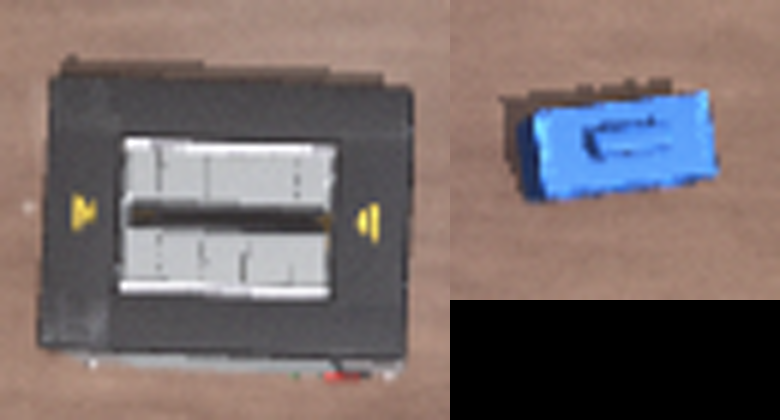

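```bash
cat >> h.py <<'E'
def delta(s,xyz,yaw):
    A=R.from_euler("xyz",s["eef_rot"],degrees=True);B=R.from_euler("xyz",[180,0,yaw],degrees=True)
    print("shift cm",np.round(A.inv().apply(np.array(xyz)-s["ee_pos"])*100,2),"turn",np.round((A.inv()*B).as_rotvec(degrees=True),2))
E
python3 - <<'E'
from h import *
from bench import r
s=r.sense();delta(s,[.541,-.373,.23],97.95)
p=r.camera_params("wrist");Rm=cv2.Rodrigues(p["rvec"])[0]
A=R.from_euler("xyz",s["eef_rot"],degrees=True)
print("cam in tool",A.inv().apply(-Rm.T@p["tvec"]-s["ee_pos"]),"axis",A.inv().apply(Rm[2]))
E
```

```text
shift cm [-63.39 -72.3    0.15] turn [-5.000e-02  2.000e-02  6.275e+01]
cam in tool [ 0.07683051  0.00014758 -0.14262173] axis [-2.95725313e-01  7.90198026e-04  9.55272691e-01]
```

```bash
python3 -m pendant '[[[-8,-9,0],[0,0,10]],[[-16,-18,0],[0,0,20]],[[-24,-27,0],[0,0,30]],[[-32,-36,0],[0,0,40]],[[-40,-45,0],[0,0,50]],[[-48,-54,0],[0,0,60]],[[-55,-63,0],[0,0,62.7]],[[-63.4,-72.3,0],[0,0,62.7]]]' 0
python3 - <<'E'
from h import *
from bench import r
s=r.sense();print(s["ee_pos"],s["eef_rot"],s["finger_gap"]);delta(s,[.541,-.373,.23],97.95)
E
```

```text
time_s: 1.15
ee_pos: [0.3705, 0.054, 0.2315]
eef_rot: [180.0, 0.0, 98.0]
ft_force: [1.0, 0.6, -0.1]
finger_gap: 0.0431
grip_force: 0.0
[0.37053257 0.0539761  0.2314877 ] [1.79961117e+02 8.59461928e-04 9.79602506e+01] 0.04308490000168274
shift cm [-44.65  10.97   0.16] turn [0.04 0.   0.01]
```

```bash
python3 -m pendant '[[[-44.6,11,0],[0,0,0]],[[-44.6,11,0],[0,0,0]],[[-44.6,11,0],[0,0,0]],[[-44.6,11,0],[0,0,0]],[[-44.6,11,0],[0,0,0]],[[-44.6,11,0],[0,0,0]],[[-44.6,11,0],[0,0,0]],[[-44.6,11,0],[0,0,0]]]' 0
python3 - <<'E'
from h import *
from bench import r
s=r.sense();p=r.camera_params("wrist");im=r.get_image("wrist");cv2.imwrite("pics/w1.png",im[:,:,::-1])
hsv=cv2.cvtColor(im,cv2.COLOR_RGB2HSV);H,S,V=cv2.split(hsv)
blue=(H>100)&(H<125)&(S>120)&(V>60)
print(s["ee_pos"],s["eef_rot"])
for m,c,st in blobs(blue,300): print(c,st,rect(p,m,.062))
np.save("p1.npy",p,allow_pickle=True)
E
```

```text
time_s: 2.15
ee_pos: [0.5414, -0.3732, 0.2303]
eef_rot: [-180.0, -0.0, 97.9]
ft_force: [-0.1, 0.9, -0.7]
finger_gap: 0.0428
grip_force: 0.0
[ 0.54138174 -0.37318451  0.23025627] [-1.79965588e+02 -1.74638279e-02  9.78899987e+01]
[246.66001313  39.89494419] [ 187    0  122   84 7615] (((514.5380859375, -237.3310089111328), (61.58125305175781, 114.87763977050781), 88.22332000732422), (187, 0, 122, 84))
[254.42372134 176.75661376] [ 236  137   35   76 2268] (((540.31591796875, -370.5953063964844), (38.68269729614258, 87.20812225341797), 8.600309371948242), (236, 137, 35, 76))
```

View pics/w1.png

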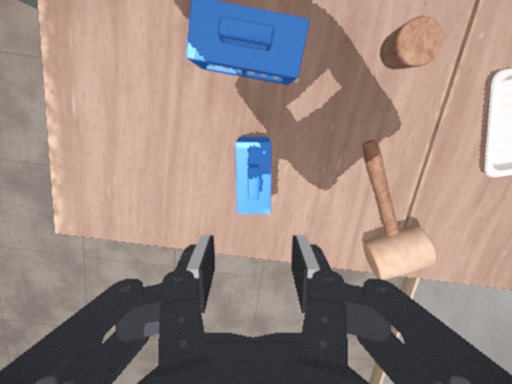

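The wrist view shows the small cassette at (254,177), centred between the fingers, with the larger one at (247,40). Corrected centre is about (0.5405, -0.372), yaw 8.3.

Run:
```python
from h import *
from bench import r
delta(r.sense(),[.5405,-.372,.064],98.3)
```

```text
shift cm [ 0.22 -0.08 16.62] turn [-0.03  0.01 -0.42]
```

```bash
python3 -m pendant '[[[0.2,-0.1,5],[0,0,-0.4]],[[0.2,-0.1,10],[0,0,-0.4]],[[0.2,-0.1,14],[0,0,-0.4]],[[0.2,-0.1,16],[0,0,-0.4]],[[0.2,-0.1,16.6],[0,0,-0.4]],[[0.2,-0.1,16.6],[0,0,-0.4]],[[0.2,-0.1,16.6],[0,0,-0.4]]]' 0
python3 -m pendant '[[[0,0,0],[0,0,0]],[[0,0,0],[0,0,0]],[[0,0,0],[0,0,0]],[[0,0,0],[0,0,0]],[[0,0,0],[0,0,0]]]' -1
python3 - <<'E'
from h import *
from bench import r
p=r.camera_params("side");im=r.get_image("side")
Rm=cv2.Rodrigues(p["rvec"])[0]
cv2.imwrite("pics/s2.png",cv2.resize(im[170:290,220:340],None,fx=5,fy=5)[:,:,::-1])
E
```

```text
time_s: 3.08
ee_pos: [0.5406, -0.369, 0.0668]
eef_rot: [179.9, 0.1, 98.4]
ft_force: [-0.4, -0.1, -0.0]
finger_gap: 0.0421
grip_force: 0.0
time_s: 3.7
ee_pos: [0.5404, -0.3687, 0.066]
eef_rot: [179.9, 0.0, 98.4]
ft_force: [0.6, 1.5, 6.0]
finger_gap: 0.0108
grip_force: 60.9
```

View pics/s2.png

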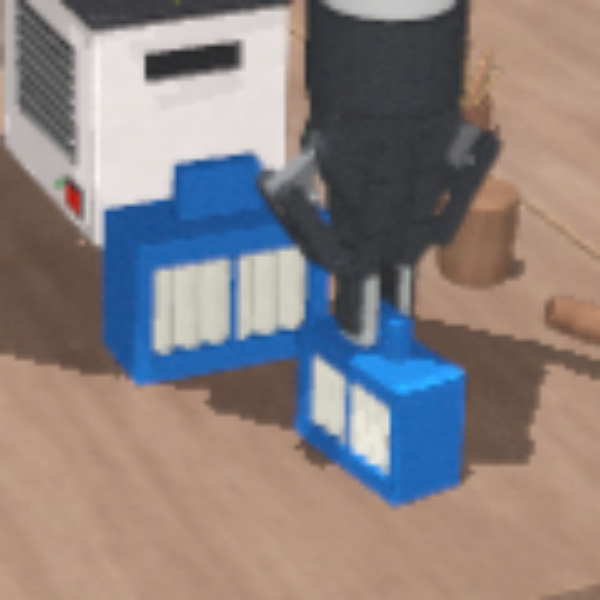

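The side view shows the fingers closed on the tab of the small cassette, which is standing upright; the neighbouring things have not moved. Next I lift it and check how far the grip is off centre.

```bash
python3 -m pendant '[[[0,0,-1],[0,0,0]],[[0,0,-5],[0,0,0]],[[0,0,-10],[0,0,0]],[[0,0,-15],[0,0,0]],[[0,0,-20],[0,0,0]],[[0,0,-20],[0,0,0]],[[0,0,-20],[0,0,0]]]'
python3 - <<'E'
from h import *
from bench import r
s=r.sense();p=r.camera_params("wrist");im=r.get_image("wrist")
cv2.imwrite("pics/w3.png",cv2.resize(im[100:250,180:330],None,fx=4,fy=4,interpolation=cv2.INTER_NEAREST)[:,:,::-1])
print(s["ee_pos"],s["eef_rot"],s["finger_gap"],s["ft_force"])
delta(s,[.5613,-.0275,.265],88.85)
# pixel columns of V along the middle
V=cv2.cvtColor(im,cv2.COLOR_RGB2HSV)[:,:,2]
print(V[120:240,240:268:9].T.tolist())
A=R.from_euler("xyz",s["eef_rot"],degrees=True);Rm=cv2.Rodrigues(p["rvec"])[0]
for x in(-.045,-.042,-.039,.039,.042,.045):
    for z in(.003,):
        q=cv2.projectPoints((s["ee_pos"]+A.apply([x,0,z]))[None],p["rvec"],p["tvec"],p["K"],None)[0].ravel();print(x,z,q)
E
```

```text
time_s: 4.62
ee_pos: [0.5394, -0.3682, 0.2643]
eef_rot: [-179.9, -0.1, 98.4]
ft_force: [-0.5, -0.3, -2.7]
finger_gap: 0.0107
grip_force: 59.9
[ 0.53941013 -0.36818882  0.2642723 ] [-1.79924600e+02 -7.24692857e-02  9.83987788e+01] 0.01072730858411159 [-0.48319248 -0.31660642 -2.68109829]
shift cm [33.38  7.14 -0.04] turn [-0.08 -0.07  9.55]
[[207, 211, 209, 211, 211, 210, 209, 206, 206, 207, 207, 206, 209, 207, 207, 206, 205, 205, 205, 204, 204, 204, 202, 201, 199, 198, 201, 201, 202, 198, 200, 199, 203, 199, 200, 198, 198, 200, 201, 200, 200, 206, 204, 178, 155, 157, 156, 155, 158, 155, 156, 154, 156, 156, 157, 156, 155, 154, 153, 154, 156, 154, 155, 155, 165, 181, 197, 200, 196, 199, 199, 198, 199, 200, 198, 195, 200, 196, 198, 197, 199, 196, 196, 195, 199, 197, 199, 199, 198, 200, 199, 200, 198, 197, 198, 196, 197, 198, 198, 197, 198, 199, 200, 198, 201, 200, 197, 198, 199, 197, 200, 199, 196, 168, 123, 110, 101, 96, 92, 88], [208, 208, 205, 205, 206, 205, 204, 207, 206, 206, 203, 201, 201, 198, 199, 202, 201, 200, 199, 198, 201, 201, 198, 202, 202, 200, 200, 203, 203, 202, 202, 20
[... 1190 characters left out ...]
, 148, 188, 208, 215, 213, 215, 218, 219, 220, 219, 219, 221, 220, 220, 205, 160, 155, 154, 153, 157, 153, 155, 156, 155, 155, 156, 153, 155, 152, 154, 154, 156, 157, 159, 157, 163, 181, 194, 198, 200, 199, 197, 198, 198, 199, 199, 196, 200, 196, 196, 197, 197, 200, 201, 200, 198, 197, 199, 198, 200, 198, 195, 201, 199, 198, 198, 197, 198, 199, 198, 198, 196, 198, 198, 198, 198, 199, 201, 196, 200, 194, 200, 199, 198, 180, 161, 166, 161, 160, 156, 154]]
-0.045 0.003 [254.60950869 312.36814614]
-0.042 0.003 [254.61662923 308.3216475 ]
-0.039 0.003 [254.62382246 304.23383458]
0.039 0.003 [254.84056976 181.05937029]
0.042 0.003 [254.85023893 175.56451639]
0.045 0.003 [254.86002328 170.00420417]
```

View pics/w3.png

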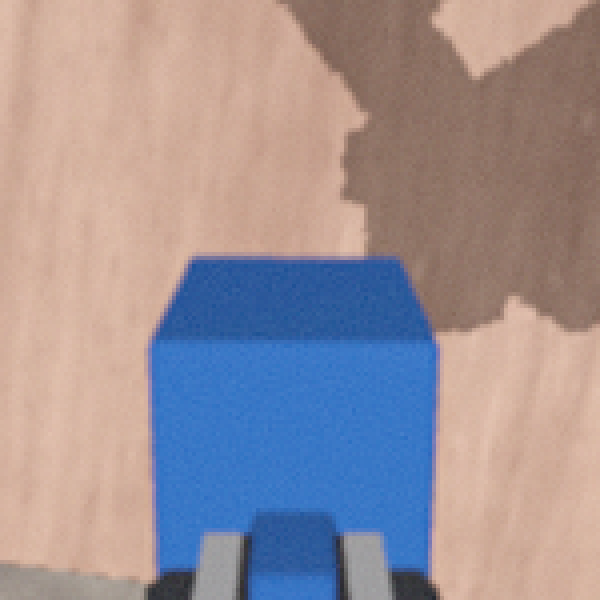

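The cassette is held straight. The top edge of its +y end is at row 185, so its centre is about 4–5 mm toward -tool x. Next stop is just short of the mouth, so one camera sees both.

```bash
python3 -m pendant '[[[4,1,0],[0,0,3]],[[9,2.2,0],[0,0,7]],[[14.5,3.6,0],[0,0,9.5]],[[19,4.8,0],[0,0,9.5]],[[21.8,5.4,0],[0,0,9.5]],[[21.8,5.4,0],[0,0,9.5]],[[21.8,5.4,0],[0,0,9.5]]]'
python3 - <<'E'
from h import *
from bench import r
s=r.sense();p=r.camera_params("wrist");im=r.get_image("wrist")
cv2.imwrite("pics/w4.png",im[:,:,::-1])
print(s["ee_pos"],s["eef_rot"])
hsv=cv2.cvtColor(im,cv2.COLOR_RGB2HSV);H,S,V=cv2.split(hsv)
g=(V>110)&(S<60);roi=np.zeros_like(g);roi[:200,140:380]=1
for m,c,st in blobs(g&roi,300): print("grey",c,st,rect(p,m,.143))
y=(H>20)&(H<35)&(S>120)&roi
for m,c,st in blobs(y,10): print("yel",c,st,cast(p,c,.145))
E
```

```text
time_s: 5.55
ee_pos: [0.5612, -0.1454, 0.2643]
eef_rot: [-179.9, -0.0, 88.9]
ft_force: [0.1, 0.9, -2.5]
finger_gap: 0.0104
grip_force: 59.9
[ 0.56118946 -0.14535316  0.26433201] [-1.79906860e+02 -1.32717078e-02  8.89019709e+01]
grey [250.35636874  57.01759531] [ 208    0   85  117 7843] (((560.2403564453125, -30.983963012695312), (90.46409606933594, 69.37423706054688), 88.9860610961914), (208, 0, 85, 117))
grey [349.54551716  97.68752152] [ 301    0   79  200 8711] (((637.07958984375, -74.03327941894531), (74.65032196044922, 175.97000122070312), 6.378499507904053), (301, 0, 79, 200))
grey [291.58770807 106.08450704] [267  76  44  61 781] (((594.4138793945312, -72.30702209472656), (57.02375030517578, 20.446523666381836), 64.59862518310547), (267, 76, 44, 61))
grey [249.70185449 165.0256776 ] [215 153  85  47 701] (((564.428466796875, -132.32546997070312), (45.321773529052734, 81.00069427490234), 88.88018798828125), (215, 153, 85, 47))
yel [250.78571429 133.77857143] [243 128  17  11 140] [[ 0.55913344 -0.09170774  0.145     ]]
```

View pics/w4.png

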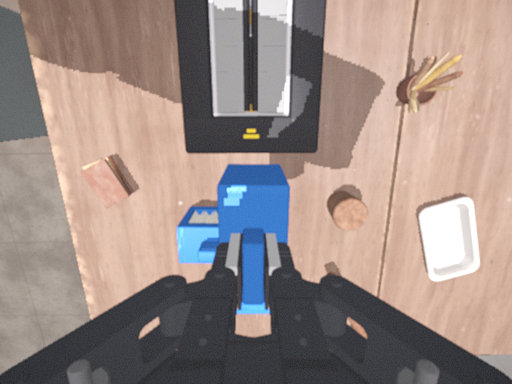

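The wrist view shows the mouth's near edge at row ~117 and its centre column at about 250; the near bezel arrow is at (251,134). Both match the top view: mouth about (0.5613, -0.028). The TCP goes to (0.5613, -0.0233).

Run:
```python
from h import *
from bench import r
delta(r.sense(),[.5613,-.0233,.2643],88.85)
```

```text
shift cm [12.23 -0.24  0.03] turn [-0.07 -0.01  0.01]
```

```bash
python3 -m pendant '[[[4,-0.1,0],[0,0,0]],[[8.5,-0.2,0],[0,0,0]],[[11.5,-0.2,0],[0,0,0]],[[12.2,-0.2,0],[0,0,0]],[[12.2,-0.2,0],[0,0,0]],[[12.2,-0.2,0],[0,0,0]],[[12.2,-0.2,0],[0,0,0]]]'
python3 - <<'E'
from h import *
from bench import r
delta(r.sense(),[.5613,-.0233,.2643],88.85)
s=r.sense();p=r.camera_params("wrist");im=r.get_image("wrist");hsv=cv2.cvtColor(im,cv2.COLOR_RGB2HSV);H,S,V=cv2.split(hsv)
y=(H>20)&(H<35)&(S>120);y[200:]=0
for m,c,st in blobs(y,10): print("yel",c,st,cast(p,c,.145))
E
```

```text
time_s: 6.48
ee_pos: [0.5619, -0.0239, 0.2652]
eef_rot: [-180.0, 0.0, 88.8]
ft_force: [0.0, 0.3, -2.9]
finger_gap: 0.0102
grip_force: 59.9
shift cm [ 0.05 -0.06  0.09] turn [-0.    0.01 -0.01]
yel [251.47482014 126.16546763] [243 122  18  11 139] [[0.56083701 0.03645176 0.145     ]]
```

```bash
python3 -m pendant '[[[0.05,-0.05,2],[0,0,0]],[[0.05,-0.05,4],[0,0,0]],[[0.05,-0.05,5.5],[0,0,0]],[[0.05,-0.05,6.5],[0,0,0]],[[0.05,-0.05,7],[0,0,0]],[[0.05,-0.05,7.5],[0,0,0]],[[0.05,-0.05,8],[0,0,0]]]'
python3 -m pendant '[[[0,0,0.5],[0,0,0]],[[0,0,1],[0,0,0]],[[0,0,1.5],[0,0,0]],[[0,0,1.5],[0,0,0]]]'
```

```text
time_s: 7.4
ee_pos: [0.5622, -0.0227, 0.1864]
eef_rot: [179.9, 0.0, 88.9]
ft_force: [-0.7, 0.0, 4.7]
finger_gap: 0.0103
grip_force: 61.0
time_s: 7.9
ee_pos: [0.5611, -0.0226, 0.1697]
eef_rot: [-179.9, 0.0, 88.9]
ft_force: [0.0, -2.5, -2.4]
finger_gap: 0.0104
grip_force: 59.8
```

```bash
python3 -m pendant '[[[-0.07,0,0.2],[0,0,0]],[[-0.07,0,0.5],[0,0,0]],[[-0.07,0,0.8],[0,0,0]],[[-0.07,0,1],[0,0,0]],[[-0.07,0,1],[0,0,0]]]'
python3 - <<'E'
from bench import r
s=r.sense();print(s["ft_force"],s["torque"])
E
```

```text
time_s: 8.52
ee_pos: [0.5614, -0.023, 0.1602]
eef_rot: [180.0, -0.0, 88.9]
ft_force: [1.5, 3.4, 2.7]
finger_gap: 0.0104
grip_force: 60.4
[1.53654396 3.38349826 2.68620096] [ 0.52312669 -0.2707665   0.07825625]
```

```bash
python3 -m pendant '[[[0.04,0,0.2],[0,0,0]],[[0.04,0,0.4],[0,0,0]],[[0.04,0,0.6],[0,0,0]],[[0.04,0,0.8],[0,0,0]],[[0.04,0,0.8],[0,0,0]]]'
python3 -c "
from bench import r
s=r.sense();print(s['ft_force'],s['torque'])"
```

```text
time_s: 9.15
ee_pos: [0.5611, -0.0228, 0.1518]
eef_rot: [-180.0, 0.0, 88.9]
ft_force: [0.4, -0.8, -3.3]
finger_gap: 0.0107
grip_force: 59.7
[ 0.37194358 -0.8417372  -3.28583841] [-0.09054572 -0.14277654  0.1747328 ]
```

```bash
python3 -m pendant '[[[0,0,0.2],[0,0,0]],[[0,0,0.4],[0,0,0]],[[0,0,0.6],[0,0,0]],[[0,0,0.8],[0,0,0]],[[0,0,1.0],[0,0,0]],[[0,0,1.0],[0,0,0]]]'
python3 -c "
from bench import r
s=r.sense();print(s['ft_force'],s['torque'])"
```

```text
time_s: 9.9
ee_pos: [0.5613, -0.0228, 0.142]
eef_rot: [-180.0, 0.0, 88.9]
ft_force: [-0.0, -1.8, -2.7]
finger_gap: 0.0105
grip_force: 59.8
[-0.02285908 -1.84935031 -2.7188087 ] [-0.23844637 -0.23338222  0.13785161]
```

```bash
python3 -m pendant '[[[-0.02,0,0.4],[0,0,0]],[[-0.02,0,0.8],[0,0,0]],[[-0.02,0,1.2],[0,0,0]],[[-0.02,0,1.6],[0,0,0]],[[-0.02,0,2.0],[0,0,0]],[[-0.02,0,2.4],[0,0,0]],[[-0.02,0,2.8],[0,0,0]],[[-0.02,0,2.8],[0,0,0]]]'
python3 -c "
from bench import r
s=r.sense();print(s['ft_force'],s['torque'])"
```

```text
time_s: 10.9
ee_pos: [0.5612, -0.0229, 0.1139]
eef_rot: [-180.0, -0.0, 88.9]
ft_force: [0.2, 1.0, -3.2]
finger_gap: 0.01
grip_force: 65.8
[ 0.20121785  1.02531376 -3.20560836] [ 0.18676008 -0.21646277  0.05095524]
```

```bash
python3 -m pendant '[[[0,0,0.1],[0,0,0]],[[0,0,0.25],[0,0,0]],[[0,0,0.4],[0,0,0]],[[0,0,0.4],[0,0,0]]]'
python3 -m pendant '[[[0,0,0.1],[0,0,0]],[[0,0,0.2],[0,0,0]],[[0,0,0.2],[0,0,0]]]'
python3 -m pendant '[[[0,0,0.1],[0,0,0]],[[0,0,0.2],[0,0,0]],[[0,0,0.2],[0,0,0]]]'
```

```text
time_s: 11.4
ee_pos: [0.562, -0.023, 0.1109]
eef_rot: [179.9, 0.0, 88.9]
ft_force: [0.9, 1.1, 4.6]
finger_gap: 0.0107
grip_force: 65.0
time_s: 11.78
ee_pos: [0.5613, -0.023, 0.1082]
eef_rot: [-180.0, 0.0, 88.9]
ft_force: [0.4, 0.3, 1.7]
finger_gap: 0.0108
grip_force: 65.2
time_s: 12.15
ee_pos: [0.5612, -0.023, 0.1061]
eef_rot: [-180.0, 0.0, 88.9]
ft_force: [0.8, -0.1, 0.6]
finger_gap: 0.0106
grip_force: 65.0
```

```bash
for i in 1 2; do python3 -m pendant '[[[0,0,0.1],[0,0,0]],[[0,0,0.1],[0,0,0]],[[0,0,0.1],[0,0,0]]]' | egrep 'ee_pos|ft'; done
```

```text
ee_pos: [0.5613, -0.023, 0.1052]
ft_force: [-0.0, -0.2, 0.5]
ee_pos: [0.5614, -0.023, 0.1043]
ft_force: [0.7, -1.5, 2.4]
```

```bash
for i in 1 2 3; do python3 -m pendant '[[[0,0,0.1],[0,0,0]],[[0,0,0.1],[0,0,0]],[[0,0,0.1],[0,0,0]]]' | egrep 'ee_pos|ft'; done
```

```text
ee_pos: [0.5613, -0.0229, 0.1032]
ft_force: [0.5, 0.5, -0.1]
ee_pos: [0.5613, -0.0229, 0.1022]
ft_force: [1.5, 0.2, -0.4]
ee_pos: [0.5613, -0.0229, 0.1012]
ft_force: [0.2, -0.5, -1.6]
```

```bash
for i in 1 2 3; do python3 -m pendant '[[[0,0,0.1],[0,0,0]],[[0,0,0.1],[0,0,0]],[[0,0,0.1],[0,0,0]]]' | egrep 'ee_pos|ft'; done
```

```text
ee_pos: [0.5613, -0.0229, 0.1002]
ft_force: [0.5, 0.3, -0.8]
ee_pos: [0.5615, -0.0229, 0.1]
ft_force: [-3.1, 0.9, 8.1]
ee_pos: [0.5616, -0.0229, 0.0998]
ft_force: [-7.4, 0.9, 17.8]
```

The force jumped with the tool stopped. It also dropped at z≈0.1035, which suggests the click came there and this is the hard stop. Backing off now to relieve it.

```bash
for i in 1 2 3; do python3 -m pendant '[[[0,0,-0.1],[0,0,0]],[[0,0,-0.1],[0,0,0]]]' | egrep 'ee_pos|ft'; done
```

```text
ee_pos: [0.5615, -0.0229, 0.1]
ft_force: [-2.9, 0.9, 9.7]
ee_pos: [0.5613, -0.0229, 0.1002]
ft_force: [-0.4, 0.3, 1.3]
ee_pos: [0.5611, -0.0229, 0.1009]
ft_force: [0.9, 0.1, -3.8]
```

Run:
```python
from h import *
from bench import r
s=r.sense();print(s["ee_pos"],s["ft_force"])
im=r.get_image("side")
cv2.imwrite("pics/s5.png",cv2.resize(im[90:220,185:315],None,fx=4.5,fy=4.5,interpolation=2)[:,:,::-1])
```

```text
[ 0.56106485 -0.02290053  0.10093499] [ 0.88922254  0.13037169 -3.76953028]
```

View pics/s5.png

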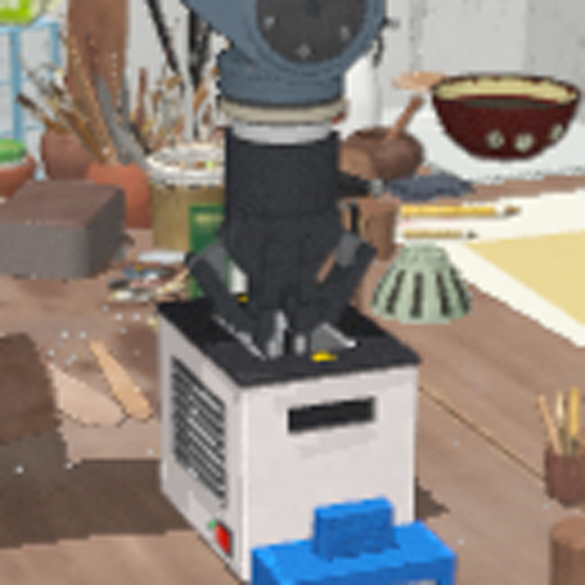

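The side view shows the gripper's flared links down at the bezel rim, around (250,330), so the stop was probably the gripper touching rather than the seal. I'll release, rise, close the fingers and press on the top of the tab instead.

```bash
python3 -m pendant '[[[0,0,0],[0,0,0]],[[0,0,0],[0,0,0]],[[0,0,0],[0,0,0]]]' -0.5
python3 -m pendant '[[[-0.1,0,-0.5],[0,0,0]],[[-0.2,0,-1.2],[0,0,0]],[[-0.4,0,-2],[0,0,0]],[[-0.5,0,-2.9],[0,0,0]],[[-0.5,0,-2.9],[0,0,0]]]'
```

```text
time_s: 16.32
ee_pos: [0.5614, -0.0229, 0.102]
eef_rot: [180.0, 0.0, 88.9]
ft_force: [-4.0, -0.2, 4.5]
finger_gap: 0.0211
grip_force: 8.2
time_s: 16.95
ee_pos: [0.5619, -0.0283, 0.1317]
eef_rot: [179.9, 0.0, 88.9]
ft_force: [-1.6, -1.2, 8.2]
finger_gap: 0.0215
grip_force: 3.4
```

```bash
python3 -m pendant '[[[0,0,0],[0,0,0]],[[0,0,0],[0,0,0]],[[0,0,0],[0,0,0]],[[0,0,0],[0,0,0]]]' -1
python3 -m pendant '[[[0,0,0.4],[0,0,0]],[[0,0,0.7],[0,0,0]],[[0,0,0.7],[0,0,0]]]'
```

```text
time_s: 17.45
ee_pos: [0.5614, -0.0282, 0.1304]
eef_rot: [180.0, 0.0, 88.9]
ft_force: [1.1, -1.8, 3.9]
finger_gap: -0.0002
grip_force: 2.0
time_s: 17.82
ee_pos: [0.5606, -0.028, 0.1225]
eef_rot: [-179.9, 0.0, 88.9]
ft_force: [-1.3, -2.0, -0.7]
finger_gap: 0.0001
grip_force: 3.7
```

```bash
for i in 1 2 3 4 5; do python3 -m pendant '[[[0,0,0.1],[0,0,0]],[[0,0,0.1],[0,0,0]]]' | egrep 'ee_pos|ft'; done
```

```text
ee_pos: [0.5611, -0.028, 0.1221]
ft_force: [0.8, -3.2, -1.3]
ee_pos: [0.5613, -0.028, 0.1213]
ft_force: [-0.3, -3.8, -0.7]
ee_pos: [0.5612, -0.028, 0.1203]
ft_force: [-0.6, -3.8, 0.9]
ee_pos: [0.5615, -0.0278, 0.1196]
ft_force: [-0.4, -3.6, 4.4]
ee_pos: [0.5618, -0.0278, 0.1188]
ft_force: [0.4, -1.8, 6.2]
```

```bash
for i in 1 2 3; do python3 -m pendant '[[[0,0,0.1],[0,0,0]],[[0,0,0.1],[0,0,0]]]' | egrep 'ee_pos|ft'; done
```

```text
ee_pos: [0.5619, -0.0277, 0.1179]
ft_force: [0.7, -0.9, 6.1]
ee_pos: [0.5621, -0.0278, 0.1171]
ft_force: [-0.2, -1.6, 7.2]
ee_pos: [0.5622, -0.0277, 0.1162]
ft_force: [-0.2, -2.0, 7.9]
```

```bash
for i in 1 2 ; do python3 -m pendant '[[[0,0,0.1],[0,0,0]],[[0,0,0.1],[0,0,0]]]' | egrep 'ee_pos|ft'; done
```

```text
ee_pos: [0.5622, -0.0278, 0.1152]
ft_force: [0.2, -1.5, 8.0]
ee_pos: [0.5621, -0.0278, 0.1142]
ft_force: [0.1, -1.7, 7.7]
```

```bash
for i in 1 2 ; do python3 -m pendant '[[[0,0,0.1],[0,0,0]],[[0,0,0.1],[0,0,0]]]' | egrep 'ee_pos|ft'; done
```

```text
ee_pos: [0.5621, -0.0277, 0.1132]
ft_force: [-0.7, -1.8, 8.3]
ee_pos: [0.5618, -0.0278, 0.112]
ft_force: [-0.4, -1.9, 6.5]
```

```bash
for i in 1 2 3; do python3 -m pendant '[[[0,0,0.05],[0,0,0]],[[0,0,0.05],[0,0,0]]]' | egrep 'ee_pos|ft'; done
```

```text
ee_pos: [0.5618, -0.0277, 0.1115]
ft_force: [-1.4, -2.0, 8.0]
ee_pos: [0.5619, -0.0277, 0.111]
ft_force: [-0.5, -1.3, 6.2]
ee_pos: [0.5619, -0.0278, 0.1106]
ft_force: [-1.6, -1.0, 7.8]
```

```bash
for i in 1 2 3 4; do python3 -m pendant '[[[0,0,0.05],[0,0,0]],[[0,0,0.05],[0,0,0]]]' | egrep 'ee_pos|ft'; done
```

```text
ee_pos: [0.5619, -0.0277, 0.1102]
ft_force: [-1.6, -1.9, 9.6]
ee_pos: [0.5622, -0.0278, 0.1102]
ft_force: [-2.2, -1.4, 13.5]
ee_pos: [0.5624, -0.0277, 0.1101]
ft_force: [-3.7, -0.5, 18.9]
ee_pos: [0.5626, -0.0278, 0.1101]
ft_force: [-4.7, -0.4, 23.0]
```

Stopped at 23 N, so I'm backing off. Watching where contact is lost will show whether it latched.

```bash
python3 -m pendant '[[[0,0,-0.15],[0,0,0]],[[0,0,-0.15],[0,0,0]]]' | egrep 'ee_pos|ft'; for i in 1 2 3 4 5 6; do python3 -m pendant '[[[0,0,-0.08],[0,0,0]],[[0,0,-0.08],[0,0,0]]]' | egrep 'ee_pos|ft|time'; done
python3 - <<'E'
from h import *
from bench import r
im=r.get_image("side")
cv2.imwrite("pics/s6.png",cv2.resize(im[140:190,215:285],None,fx=10,fy=10,interpolation=2)[:,:,::-1])
E
```

```text
ee_pos: [0.5619, -0.0278, 0.1103]
ft_force: [-1.6, -1.3, 8.3]
time_s: 23.08
ee_pos: [0.5619, -0.0277, 0.1109]
ft_force: [-1.1, -1.6, 8.1]
time_s: 23.32
ee_pos: [0.5618, -0.0277, 0.1116]
ft_force: [-0.4, -1.6, 8.1]
time_s: 23.58
ee_pos: [0.5618, -0.0277, 0.1124]
ft_force: [-0.5, -2.0, 6.8]
time_s: 23.82
ee_pos: [0.5616, -0.0277, 0.1128]
ft_force: [0.2, -0.2, 5.4]
time_s: 24.08
ee_pos: [0.5612, -0.0278, 0.1132]
ft_force: [-0.1, 0.6, 2.7]
time_s: 24.32
ee_pos: [0.5613, -0.0278, 0.1142]
ft_force: [-0.2, 0.2, 3.0]
```

View pics/s6.png

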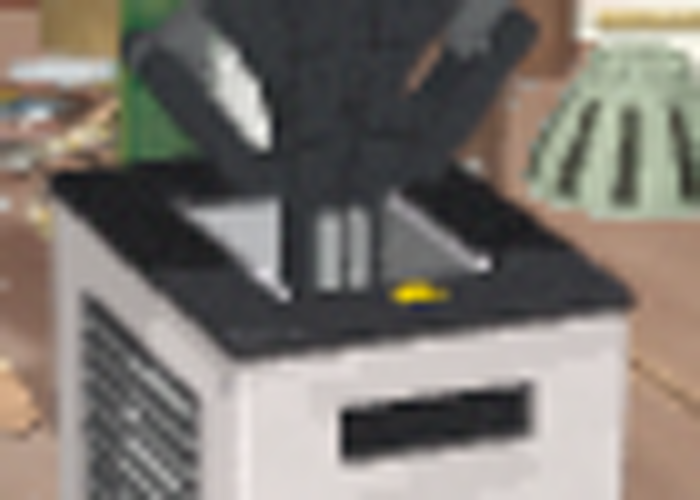

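Contact was lost at 0.1128, which is 2.6 mm above the 0.1102 stop. That matches a catch at 4.5 mm with a hard stop at 7 mm, so it is latched. The side view also shows the links clear of the rim and the flaps resting on the fingers. Now I draw the gripper out.

```bash
python3 -m pendant '[[[0,0,-1],[0,0,0]],[[0,0,-2.5],[0,0,0]],[[0,0,-5],[0,0,0]],[[0,0,-8],[0,0,0]],[[0,0,-12],[0,0,0]],[[-6,0,-15],[0,0,0]],[[-12,0,-15],[0,0,0]],[[-12,0,-15],[0,0,0]]]'
python3 - <<'E'
from h import *
from bench import r
im=r.get_image("wrist"); t=r.get_image("side")
a=cv2.resize(im[0:190,150:350],None,fx=2.9,fy=2.9,interpolation=2)[:,:400+180]
b=cv2.resize(t[140:190,215:285],(210,150))
c=np.zeros((551,790,3),np.uint8);c[:a.shape[0],:a.shape[1]]=a;c[:150,580:]=b
cv2.imwrite("pics/w7.png",c[:,:,::-1]);print(r.sense()["ft_force"])
E
```

```text
time_s: 25.38
ee_pos: [0.5586, -0.1514, 0.2653]
eef_rot: [179.9, 0.1, 88.7]
ft_force: [0.2, 0.1, 0.7]
finger_gap: 0.0003
grip_force: 0.0
[-0.13385539 -0.0896072   0.43910566]
```

View pics/w7.png

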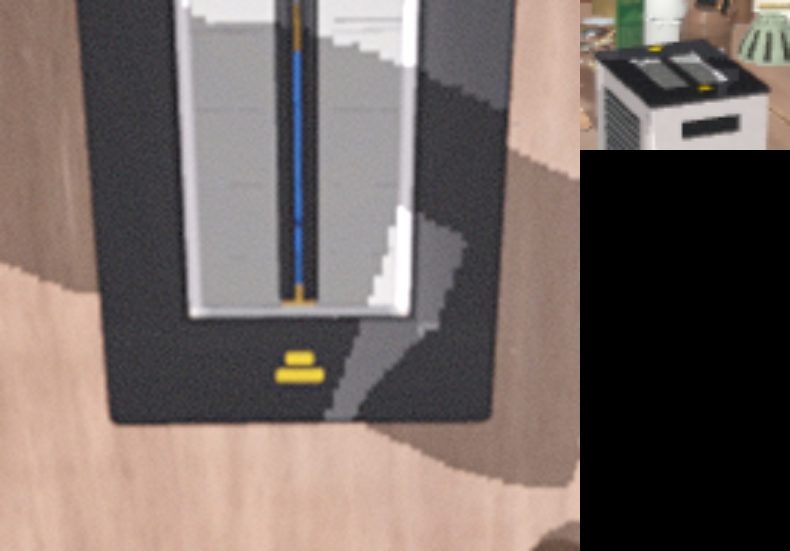

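Both flaps are shut. The blue cassette shows through the slit at about (298,170), and the gripper is clear of everything.

```bash
python3 -c "
from bench import r
print(r.hand_in())"
```

```text
the job is handed in; nothing more can be done
None
```

I handed the job in at about 25 s of the 48 s: the cassette is in, both flaps are shut over it and the gripper is clear; the catch engaging is inferred from the press (contact lost 2.6 mm above the hard stop), peak tool force read 23 N against the 30 N limit, and no verdict came back.

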